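# Shut up the hardware-bin cabinet

## Task

Tidy the little bin cabinet in the storage closet: with your fingertips push the red bin and the blue bin all the way into their bays, and only then push the open white door fully shut over them. Do not grip, lift or tip the bins, and leave everything else around where it stands.

Things in the scene. Friction and masses are not known exactly. Their poses are not given: they have to be found in the camera images.
- cabinet: fixed plywood cabinet, 155 mm deep (x) x 230 wide (y) x 110 high. Origin: centre of its underside; +x to its back; open front at x = -77.5, roughly towards the robot. Floor top at z = 12, roof underside at 98; the roof's front edge is set back to x = -57.5, so fingers pointing down can follow a bin in. Two bays side by side; the red and the blue bin may be in either
- bay_left (a point): middle of the front edge of the left bay's floor: x = -77.5, y = +54.5, z = 12 mm in the cabinet's frame, axes parallel to the cabinet's. Each bay is 101 mm wide; an 8 mm wall parts them; the inner face of the back panel is 145 mm further along +x
- bay_right (a point): the same for the right bay: x = -77.5, y = -54.5, z = 12 mm in the cabinet's frame
- red_bin: red open-topped plastic bin, 140 mm long (x) x 94 wide x 76 high, walls 4, loose, about 0.35 kg, standing in one of the cabinet's bays, sticking out of its front. Origin: centre of its underside; flat front face 70 mm along its -x. Pushed fully in, against the back panel, its origin is at x = -2.5 mm in the cabinet's frame and its front 5 mm behind the sides' front edges
- blue_bin: blue open-topped plastic bin, 140 mm long (x) x 94 wide x 76 high, walls 4, loose, about 0.35 kg, standing in one of the cabinet's bays, sticking out of its front. Origin: centre of its underside; flat front face 70 mm along its -x. Pushed fully in, against the back panel, its origin is at x = -2.5 mm in the cabinet's frame and its front 5 mm behind the sides' front edges
- door (a joint): angle of the cabinet's white door: 0 shut, 1.57 standing straight out of the front, stop at 2.1; open at the start. Plain panel without handle, 226 mm wide x 104 high x 12 thick, its top 107 above the table, 0.35 kg, hinged upright at the cabinet's +y (left) side; turns freely with slight friction, no spring, stays where it is left. To shut it push its outer face, away from the bays
- door_hinge (a point): point on the door's hinge axis, at the door's mid-height (z = 55 mm), in the plane of its inner face; at x = -80.5, y = 114 mm in the cabinet's frame. Axes turn with the door and are parallel to the cabinet's when it is shut: -y from hinge to free edge, -x out of the outer face, which lies at x = -12 mm
- door_face (a point): point on the door's outer face, at mid-height, 120 mm from the hinge along the door; same axes as door_hinge (its -x axis points out of the outer face)
- yellow_bin: yellow bin of the same size, standing loose on the table to the robot's right; leave it. Origin: centre of its underside
- tape_roll: roll of blue tape, 60 across, 22 high, lying loose on the back half of the cabinet's roof; leave it. Origin: centre of its underside
- paint_can: terracotta and steel paint can, 100 across, 120 high, loose on the table; leave it. Origin: centre of its underside
- spray_can: steel can of spray paint with a green band, 64 across, 190 high, loose on the table; leave it. Origin: centre of its underside
- paint_brush: paint brush lying loose on the table to the robot's left, about 200 long along its x; leave it
- screw_jar: screw jar, 60 across, 80 high, loose on the table to the robot's right; leave it. Origin: centre of its underside

How it is judged:
By the outcome, as a careful person would: the job done as asked, in the order asked, and still so for the second after the job is handed in, with the robot touching nothing.
It also fails if it takes over 64 s, if anything falls off the work surface, if the arm or the gripper's body presses on something with over 40 N, if the wrist force passes 120 N, or if a joint passes its speed limit or range.

## Robot

A 6-joint arm with a two-finger parallel gripper is mounted at the origin on the work surface. World frame = base frame: x ahead of the robot, y to its left, z up, the work surface at z = 0. Lengths are in m, angles in rad, forces in N, time in s.
With the tool pointing down it reaches from about 0.225 to 0.875 m from the base axis. Payload 3.4 kg.
Tool frame: the origin (TCP) lies midway between the tips of the shut fingers; the grasp point (between the pads) lies 19 mm behind it (manip.grip_point_offset is the distance from the TCP to the grasp point, in m); z points along the fingers, y is the line along which they close (so a half turn about z gives the same grasp; the last joint's range is limited). The gripper opens to 85 mm and grips with 20 to 120 N. Pads are 22 mm wide; open, the fingers measure 114 mm over their backs; the gripper's body (76 mm by 85 mm) begins 54 mm behind the grasp point. The pads swing forward as they close: fully open they stand 13 mm farther back than shut.
Start: joints at [-1.291, 0.276, 1.505, -0, 1.361, -0.121], TCP at [0.224, -0.529, 0.231] pointing down, gripper open.
Joint ranges: [-2.89, 2.89], [-0.75, 2.08], [0.22, 2.7], [-1.18, 4.32], [0.11, 2.71], [-2.7, 2.7]. Speed limits (rad/s): [2.57, 2.57, 3.14, 3.14, 3.14, 3.14].

## Interface

Orientations are given as a unit quaternion [w, x, y, z].
In Python, from rig import manip gives the robot as it stands.
- The arm moves only by the shell command python3 -m handwheel 'ROWS' [FORCE]. ROWS is JSON, a list of rows, each an object with "translation": the shift along the tool's x, y, z in m, a list of three; "angular": the turn, a rotation vector about the tool's x, y, z in degrees, a list of three; "hand": the closure, from 0 (fully open) to 1 (shut). A call has 1 to 10 rows; each row shifts and turns the commanded pose from where the row before left it, along the tool's axes as they then stand; what a row does not reach is not made up. A row lasts 1/12 s, in which the tool goes at most 41.7 mm and 7.16 degrees, less where a joint would pass 70% of its speed; a pose out of reach is approached as far as the arm can. A call with a gripper value outside its range is refused whole. The fingers move at their own pace and stop on an object; FORCE is the grip in N (left out, the last holds). Time passes only in rows, so rows that do not move let the fingers close. It gives the time, the measured TCP pose, the force, the opening and the grip force at its end, in the units of the state.
- manip.get_state(): the state, without advancing time (a new reading comes with each control period).
- manip.get_image(name): name is "scene" or "top"; returns the picture (384x512x3 uint8, red, green, blue); there is no depth.
- manip.camera_info(name): a dict with "camera_matrix" (3x3 intrinsics, pixels), "eye" and "orientation" of the camera in the world. Camera axes: x right, y down, z forward; pixel columns grow to the right and rows downward; lengths in m; the calibration is good to about 2 mm. A picture is of the moment at which its call begins. camera_info takes no time and is no camera call.
- manip.sign_off(): hands the job in; it is judged then, once.
The state is a dict: "clock": time; "qpos": joint angles; "qd": joint speeds; "effort": joint torques, N m; "position": TCP position; "ee_rot": TCP orientation; "contact_force": force on the tool from outside, world axes, zero at the start; "moment": the same for the moment, N m; "width": finger opening in m; "gripper_force": force on a finger pad.
Only numpy, scipy, OpenCV 4.12 (cv2) and the standard library are available. Lean on these libraries where they do the work, as an engineer would, in place of code of your own. Each camera call takes 0.05 s, during which the arm holds its last target. There are 200 camera calls.

## Working session

There is one attempt and no reset: what is moved stays moved. The work goes in short steps, Python scripts to look and compute and a shell command to move; the robot and the scene stay as the last step left them, time stands still between calls to the robot, and variables do not carry over. Pictures are saved under pics/ and viewed, at most 10 in all, crops included, and the job is handed in when it is done.

```bash
mkdir -p pics
python3 - <<'E'
from rig import manip
import cv2
for n in("scene","top"):
    i=manip.get_image(n); cv2.imwrite(f"pics/{n}0.png",cv2.resize(i[...,::-1],(800,600),interpolation=cv2.INTER_CUBIC))
    print(manip.camera_info(n))
print(manip.get_state())
E
```

```text
{'camera_matrix': array([[402.54581854,   0.        , 261.56072431],
       [  0.        , 402.54581854, 185.06196675],
       [  0.        ,   0.        ,   1.        ]]), 'eye': array([1.07860047, 0.40192485, 1.15927888]), 'orientation': array([-0.13505145,  0.46394075,  0.84386735, -0.2332552 ])}
{'camera_matrix': array([[463.87280669,   0.        , 257.60512983],
       [  0.        , 463.87280669, 186.22871683],
       [  0.        ,   0.        ,   1.        ]]), 'eye': array([0.23774765, 0.05058783, 1.71056128]), 'orientation': array([-0.05486438,  0.70630084, -0.70316571,  0.06072082])}
{'clock': 0.1, 'qpos': array([-1.29104634e+00,  2.76521627e-01,  1.50600951e+00, -9.35449162e-07,
        1.36069391e+00, -1.20988731e-01]), 'qd': array([-0.00032287, -0.00083829, -0.00241825, -0.00081236, -0.0020436 ,
        0.00064136]), 'effort': array([ 1.75359466e-03, -4.17698407e+01, -2.46404636e+01, -1.11881504e-04,
        5.75494225e-03,  1.44522943e-05]), 'position': array([ 0.22417653, -0.52898865,  0.2305308 ]), 'ee_rot': array([-8.13589919e-04,  9.79992785e-01,  1.99031341e-01, -6.51780763e-05]), 'contact_force': array([-0.49091127, -0.13071327, -0.20364054]), 'moment': array([ 0.03569203, -0.02527497, -0.05533604]), 'gripper_force': 0.0, 'width': 0.08507287893813435}
```

View pics/scene0.png

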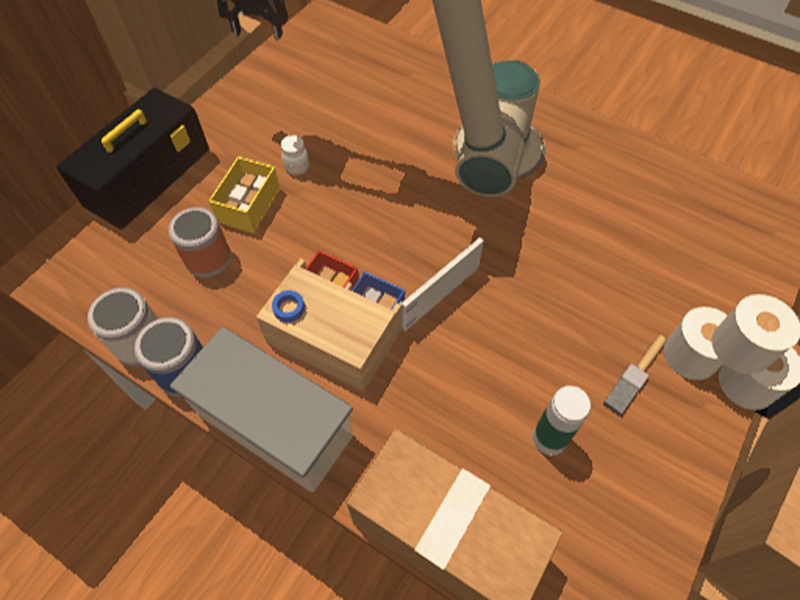

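View pics/top0.png

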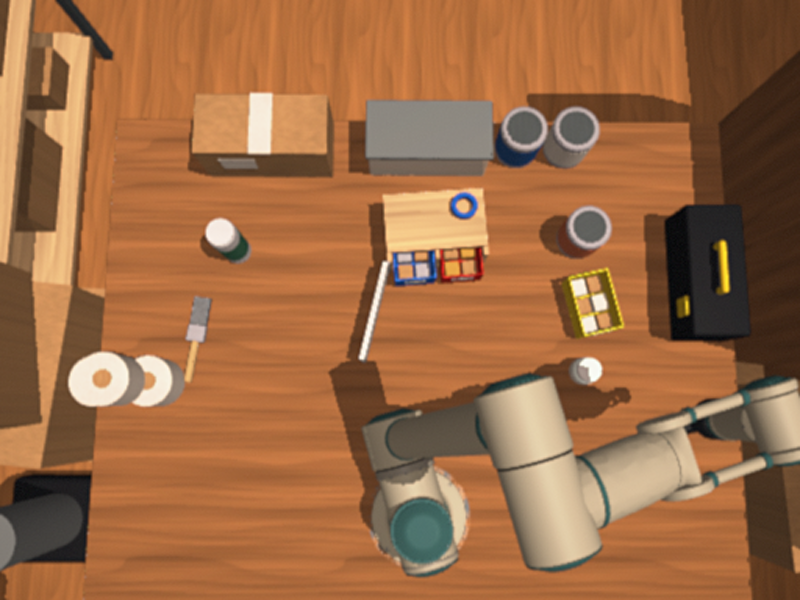

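The scene picture shows the robot at the top, with the door standing out at its left. In the top picture the cabinet roof spans about (384,195)–(488,252). Blue sits in the left bay at (413,267) and red in the right at (461,265). The door runs from (385,263) to (362,358). Next I'll enlarge the crop for the corners.

Run:
```python
import cv2
from rig import manip
i=manip.get_image("top")[...,::-1]
c=i[112:242,222:332]; cv2.imwrite("pics/c1.png",cv2.resize(c,None,fx=4.6,fy=4.6,interpolation=cv2.INTER_CUBIC))
```

```text
(no output)
```

View pics/c1.png

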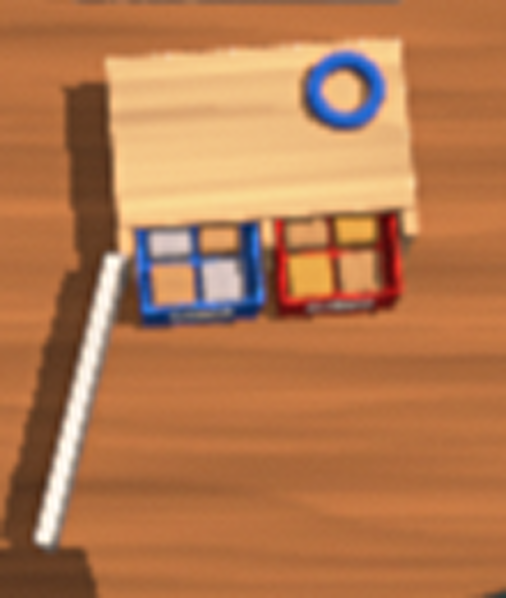

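The crop shows the roof corners (106,58), (401,40), (413,207), (120,224), the front top edges of blue (140,322)–(262,310) and red (278,312)–(400,300), and the door top from (113,255) to (46,545).

```bash
cat > h.py <<'E'
import numpy as np
from scipy.spatial.transform import Rotation as R
from rig import manip
def back(n,uv,z):
    c=manip.camera_info(n); q=c["orientation"]; r=R.from_quat([q[1],q[2],q[3],q[0]])
    d=r.apply(np.linalg.inv(c["camera_matrix"])@[*uv,1]); e=c["eye"]
    return e+d*(z-e[2])/d[2]
def tcp():
    s=manip.get_state();q=s["ee_rot"];return s["position"],R.from_quat([q[1],q[2],q[3],q[0]]),s
E
python3 - <<'E'
from h import *
P=lambda x,y,z: back("top",(222+(x+.5)/4.6-.5,112+(y+.5)/4.6-.5),z)
TL,TR,FR,FL=[P(*p,.110) for p in((106,58),(401,40),(413,207),(120,224))]
print(TL,TR,FR,FL)
a=(FL-FR)+(TL-TR); a/=np.linalg.norm(a); th=np.arctan2(-a[0],a[1]); print("yaw",th,np.degrees(th))
ex=np.array([np.cos(th),np.sin(th)]);ey=np.array([-ex[1],ex[0]])
m=(TL+TR+FR+FL)[:2]/4; O=m-ex*.010; print("cab",O, "sizes",np.linalg.norm(TL-TR),np.linalg.norm(FL-FR),np.linalg.norm(TL-FL),np.linalg.norm(TR-FR))
loc=lambda p:((p[:2]-O)@ex,(p[:2]-O)@ey)
for n,p in dict(bl=(140,322,.088),br=(262,310,.088),rl=(278,312,.088),rr=(400,300,.088),dh=(113,255,.107),df=(46,545,.107)).items():
    w=P(*p); print(n,w[:2],loc(w))
s=tcp();print(s[1].as_matrix())
E
```

```text
[0.72654137 0.08493754 0.11      ] [ 0.74254454 -0.14478698  0.11      ] [ 0.60927179 -0.15212671  0.11      ] [0.5946196 0.0731048 0.11     ]
yaw 0.06727924221676816 3.8548166278592086
cab [ 0.65826695 -0.03539012] sizes 0.2302812605443186 0.22570759768367002 0.13245137824879685 0.133474707084903
bl [0.52222841 0.0574197 ] (np.float64(-0.1294913071576413), np.float64(0.10174551442441832))
br [ 0.53214095 -0.03682768] (np.float64(-0.12593730192260602), np.float64(0.007044958667902028))
rl [ 0.53063563 -0.04919442] (np.float64(-0.12827060624919454), np.float64(-0.005192601805801133))
rr [ 0.54057356 -0.14372139] (np.float64(-0.12471007250098791), np.float64(-0.1001738259946074))
dh [0.57094261 0.07833793] (np.float64(-0.07948101606452826), np.float64(0.11934144075959555))
df [0.34881952 0.12683303] (np.float64(-0.2978413196905246), np.float64(0.1826598252816076))
[[ 9.20753552e-01  3.90144513e-01 -3.93618269e-04]
 [ 3.90144677e-01 -9.20752579e-01  1.34878820e-03]
 [ 1.63797280e-04 -1.39546960e-03 -9.99999013e-01]]
```

```bash
cat >> h.py <<'E'
TH=np.radians(3.9); O=np.array([.6583,-.0354])
EX=np.array([np.cos(TH),np.sin(TH)]); EY=np.array([-EX[1],EX[0]])
def st():
    p,r,s=tcp(); d=p[:2]-O
    print("t",round(s["clock"],2),"cab mm",np.round([d@EX*1e3,d@EY*1e3,p[2]*1e3],1),"yaw",np.round(np.degrees(np.arctan2(*r.as_matrix()[[1,0],0]))-3.9,2),"F",np.round(s["contact_force"],1),"w",s["width"])
E
python3 -m handwheel '[{"translation":[0,0,0],"angular":[0,0,6.4],"hand":0.5},{"translation":[0,0,0],"angular":[0,0,6.4],"hand":0.5},{"translation":[0,0,0],"angular":[0,0,6.3],"hand":0.5},{"translation":[0,0,0],"angular":[0,0,0],"hand":0.5}]'
python3 -c "from h import *;st()"
```

```text
clock: 0.48
position: [0.2243, -0.5293, 0.2309]
ee_rot: [-0.0, 0.999, 0.033, -0.0]
contact_force: [0.1, 0.1, -0.3]
width: 0.0427
gripper_force: 0.0
t 0.48 cab mm [-466.6 -463.2  230.9] yaw -0.14 F [ 0.1  0.1 -0.3] w 0.04265878141666318
```

```bash
python3 -m handwheel '[{"translation":[0.015,-0.03,0],"angular":[0,0,0],"hand":0.5},{"translation":[0.02,-0.03,0],"angular":[0,0,0],"hand":0.5},{"translation":[0.022,-0.03,0],"angular":[0,0,0],"hand":0.5},{"translation":[0.022,-0.03,0],"angular":[0,0,0],"hand":0.5},{"translation":[0.022,-0.03,0],"angular":[0,0,0],"hand":0.5},{"translation":[0.022,-0.03,0],"angular":[0,0,0],"hand":0.5},{"translation":[0.022,-0.03,0],"angular":[0,0,0],"hand":0.5}]' >/dev/null
python3 -m handwheel '[{"translation":[0.022,-0.03,0],"angular":[0,0,0],"hand":0.5},{"translation":[0.022,-0.03,0],"angular":[0,0,0],"hand":0.5},{"translation":[0.022,-0.03,0],"angular":[0,0,0],"hand":0.5},{"translation":[0.022,-0.03,0],"angular":[0,0,0],"hand":0.5},{"translation":[0.022,-0.03,0],"angular":[0,0,0],"hand":0.5},{"translation":[0.022,-0.03,0],"angular":[0,0,0],"hand":0.5},{"translation":[0.022,-0.019,0],"angular":[0,0,0],"hand":0.5},{"translation":[0,0,0],"angular":[0,0,0],"hand":0.5},{"translation":[0,0,0],"angular":[0,0,0],"hand":0.5}]'
python3 -c "from h import *;st()"
```

```text
clock: 1.82
position: [0.4956, -0.1002, 0.231]
ee_rot: [0.0, 0.999, 0.036, -0.0]
contact_force: [0.9, -0.9, -0.4]
width: 0.0424
gripper_force: 0.0
t 1.82 cab mm [-166.7  -53.5  231. ] yaw 0.28 F [ 0.9 -0.9 -0.4] w 0.0423935397853309
```

```bash
python3 -m handwheel '[{"translation":[0,0,0.025],"angular":[0,0,0],"hand":0.5},{"translation":[0,0,0.03],"angular":[0,0,0],"hand":0.5},{"translation":[0,0,0.03],"angular":[0,0,0],"hand":0.5},{"translation":[0,0,0.03],"angular":[0,0,0],"hand":0.5},{"translation":[0,0,0.03],"angular":[0,0,0],"hand":0.5},{"translation":[0,0,0.02],"angular":[0,0,0],"hand":0.5},{"translation":[0,0,0.01],"angular":[0,0,0],"hand":0.5},{"translation":[0.006,0,0],"angular":[0,0,0],"hand":0.5},{"translation":[0.006,0,0],"angular":[0,0,0],"hand":0.5},{"translation":[0.006,0,0],"angular":[0,0,0],"hand":0.5}]' >/dev/null
python3 -c "from h import *;st()"
python3 -m handwheel '[{"translation":[0.004,0,0],"angular":[0,0,0],"hand":0.5},{"translation":[0.004,0,0],"angular":[0,0,0],"hand":0.5},{"translation":[0.004,0,0],"angular":[0,0,0],"hand":0.5},{"translation":[0.004,0,0],"angular":[0,0,0],"hand":0.5},{"translation":[0.004,0,0],"angular":[0,0,0],"hand":0.5},{"translation":[0.004,0,0],"angular":[0,0,0],"hand":0.5}]'
python3 - <<'E'
from h import *;st()
import cv2
i=manip.get_image("scene")[...,::-1]
c=i[130:250,150:320]; cv2.imwrite("pics/s2.png",cv2.resize(c,None,fx=4.6,fy=4.6,interpolation=cv2.INTER_CUBIC))
E
```

```text
t 2.65 cab mm [-147.4  -55.7   57.8] yaw -0.05 F [-0.2 -0.4  0.3] w 0.04296648929461538
clock: 3.15
position: [0.5357, -0.0981, 0.0563]
ee_rot: [-0.0, 0.999, 0.034, -0.002]
contact_force: [-4.3, -0.9, 3.4]
width: 0.0428
gripper_force: 2.1
t 3.15 cab mm [-126.5  -54.2   56.3] yaw -0.01 F [-4.3 -0.9  3.4] w 0.04280765509926902
```

View pics/s2.png

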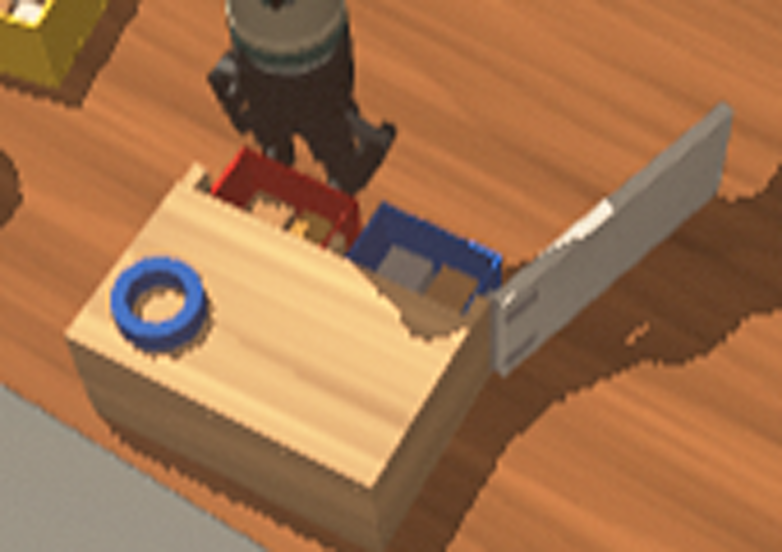

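The enlarged crop shows the fingers squarely on the red bin's front, around (300,165), with red already slightly farther in than blue. Nothing else is being touched, so I'll keep pushing.

```bash
python3 -m handwheel '[{"translation":[0.004,0,0],"angular":[0,0,0],"hand":0.5},{"translation":[0.004,0,0],"angular":[0,0,0],"hand":0.5},{"translation":[0.004,0,0],"angular":[0,0,0],"hand":0.5},{"translation":[0.004,0,0],"angular":[0,0,0],"hand":0.5},{"translation":[0.004,0,0],"angular":[0,0,0],"hand":0.5},{"translation":[0.004,0,0],"angular":[0,0,0],"hand":0.5},{"translation":[0.004,0,0],"angular":[0,0,0],"hand":0.5},{"translation":[0.002,0,0],"angular":[0,0,0],"hand":0.5},{"translation":[0.002,0,0],"angular":[0,0,0],"hand":0.5}]' >/dev/null
python3 -c "from h import *;st()"
python3 -m handwheel '[{"translation":[0.002,0,0],"angular":[0,0,0],"hand":0.5},{"translation":[0.002,0,0],"angular":[0,0,0],"hand":0.5}]' >/dev/null
python3 -c "from h import *;st()"
```

```text
t 3.95 cab mm [-92.9 -54.6  56.2] yaw -0.03 F [-1.8  0.2 -0.4] w 0.04215729918152463
t 4.12 cab mm [-89.2 -54.6  56.2] yaw -0.04 F [-1.7 -0.5 -1. ] w 0.04259691171417556
```

```bash
for k in 1 2 3; do python3 -m handwheel '[{"translation":[0.0015,0,0],"angular":[0,0,0],"hand":0.5},{"translation":[0.0015,0,0],"angular":[0,0,0],"hand":0.5}]' | grep contact
python3 -c "from h import *;st()"; done
```

```text
contact_force: [-1.9, 0.2, -1.7]
t 4.28 cab mm [-86.2 -54.6  56.3] yaw -0.04 F [-1.9  0.2 -1.7] w 0.042182661350925146
contact_force: [-8.5, -1.9, 4.4]
t 4.45 cab mm [-85.3 -54.7  56.2] yaw -0.0 F [-8.5 -1.9  4.4] w 0.04253337706114799
contact_force: [-14.9, -3.5, 9.4]
t 4.62 cab mm [-85.4 -54.6  56.2] yaw 0.03 F [-14.9  -3.5   9.4] w 0.04267720400643389
```

Red is seated: the force rose at the predicted depth. I'll back off, shift over to blue and push it.

```bash
python3 -m handwheel '[{"translation":[-0.01,0,0],"angular":[0,0,0],"hand":0.5},{"translation":[-0.022,0,0],"angular":[0,0,0],"hand":0.5},{"translation":[-0.025,0,0],"angular":[0,0,0],"hand":0.5},{"translation":[-0.022,0,0],"angular":[0,0,0],"hand":0.5},{"translation":[0,-0.02,0],"angular":[0,0,0],"hand":0.5},{"translation":[0,-0.025,0],"angular":[0,0,0],"hand":0.5},{"translation":[0,-0.025,0],"angular":[0,0,0],"hand":0.5},{"translation":[0,-0.025,0],"angular":[0,0,0],"hand":0.5},{"translation":[0,-0.014,0],"angular":[0,0,0],"hand":0.5},{"translation":[0,0,0],"angular":[0,0,0],"hand":0.5}]' >/dev/null
python3 -c "from h import *;st()"
python3 -m handwheel '[{"translation":[0.006,0,0],"angular":[0,0,0],"hand":0.5},{"translation":[0.006,0,0],"angular":[0,0,0],"hand":0.5},{"translation":[0.004,0,0],"angular":[0,0,0],"hand":0.5},{"translation":[0.004,0,0],"angular":[0,0,0],"hand":0.5},{"translation":[0.004,0,0],"angular":[0,0,0],"hand":0.5},{"translation":[0.004,0,0],"angular":[0,0,0],"hand":0.5},{"translation":[0.004,0,0],"angular":[0,0,0],"hand":0.5},{"translation":[0.004,0,0],"angular":[0,0,0],"hand":0.5},{"translation":[0.004,0,0],"angular":[0,0,0],"hand":0.5},{"translation":[0.004,0,0],"angular":[0,0,0],"hand":0.5}]' >/dev/null
python3 -c "from h import *;st()"
```

```text
t 5.45 cab mm [-158.6   56.8   56.8] yaw 0.1 F [-0.1 -0.4 -0.3] w 0.04245071648741761
t 6.28 cab mm [-114.9   54.3   56. ] yaw -0.05 F [-2.  -0.6 -1.4] w 0.04264118123218622
```

```bash
python3 -m handwheel '[{"translation":[0.004,0,0],"angular":[0,0,0],"hand":0.5},{"translation":[0.004,0,0],"angular":[0,0,0],"hand":0.5},{"translation":[0.004,0,0],"angular":[0,0,0],"hand":0.5},{"translation":[0.004,0,0],"angular":[0,0,0],"hand":0.5},{"translation":[0.004,0,0],"angular":[0,0,0],"hand":0.5},{"translation":[0.003,0,0],"angular":[0,0,0],"hand":0.5},{"translation":[0.002,0,0],"angular":[0,0,0],"hand":0.5},{"translation":[0.002,0,0],"angular":[0,0,0],"hand":0.5}]' >/dev/null
python3 -c "from h import *;st()"
for k in 1 2 3; do python3 -m handwheel '[{"translation":[0.0015,0,0],"angular":[0,0,0],"hand":0.5},{"translation":[0.0015,0,0],"angular":[0,0,0],"hand":0.5}]' | grep contact
python3 -c "from h import *;st()"; done
```

```text
t 6.95 cab mm [-88.2  54.4  56.3] yaw -0.03 F [-1.3  0.2 -1. ] w 0.042434617135056946
contact_force: [-7.5, -1.2, 5.1]
t 7.12 cab mm [-86.6  54.3  56.3] yaw -0.02 F [-7.5 -1.2  5.1] w 0.042600302447461644
contact_force: [-12.7, -3.1, 9.9]
t 7.28 cab mm [-86.7  54.3  56.3] yaw 0.01 F [-12.7  -3.1   9.9] w 0.042643505128122434
contact_force: [-18.4, -3.6, 14.1]
t 7.45 cab mm [-86.8  54.3  56.3] yaw 0.02 F [-18.4  -3.6  14.1] w 0.042341518439155415
```

Blue is seated too. Next I'll back off, lift, cross over the door with the fingers shut and take a look.

```bash
python3 -m handwheel '[{"translation":[-0.01,0,0],"angular":[0,0,0],"hand":0.5},{"translation":[-0.02,0,0],"angular":[0,0,0],"hand":0.5},{"translation":[-0.02,0,0],"angular":[0,0,0],"hand":0.5},{"translation":[0,0,-0.02],"angular":[0,0,0],"hand":1},{"translation":[0,0,-0.03],"angular":[0,0,0],"hand":1},{"translation":[0,0,-0.035],"angular":[0,0,0],"hand":1},{"translation":[0,0,-0.035],"angular":[0,0,0],"hand":1},{"translation":[0,0,-0.035],"angular":[0,0,0],"hand":1},{"translation":[0,0,-0.02],"angular":[0,0,0],"hand":1},{"translation":[0,0,0],"angular":[0,0,0],"hand":1}]' >/dev/null
python3 -m handwheel '[{"translation":[-0.01,-0.021,0],"angular":[0,0,0],"hand":1},{"translation":[-0.014,-0.028,0],"angular":[0,0,0],"hand":1},{"translation":[-0.014,-0.028,0],"angular":[0,0,0],"hand":1},{"translation":[-0.014,-0.028,0],"angular":[0,0,0],"hand":1},{"translation":[-0.014,-0.028,0],"angular":[0,0,0],"hand":1},{"translation":[-0.011,-0.028,0],"angular":[0,0,0],"hand":1},{"translation":[0,0,0],"angular":[0,0,0],"hand":1},{"translation":[0,0,0],"angular":[0,0,0],"hand":1}]' >/dev/null
python3 - <<'E'
from h import *;st()
import cv2
i=manip.get_image("top")[...,::-1]
c=i[112:242,222:332]; cv2.imwrite("pics/c3.png",cv2.resize(c,None,fx=4.6,fy=4.6,interpolation=cv2.INTER_CUBIC))
i=manip.get_image("scene")[...,::-1]
c=i[130:250,150:320]; cv2.imwrite("pics/s3.png",cv2.resize(c,None,fx=4.6,fy=4.6,interpolation=cv2.INTER_CUBIC))
E
```

```text
t 8.95 cab mm [-206.4  216.6  231. ] yaw 0.15 F [ 0.4 -0.1 -0.2] w -0.000250510713348364
```

View pics/s3.png

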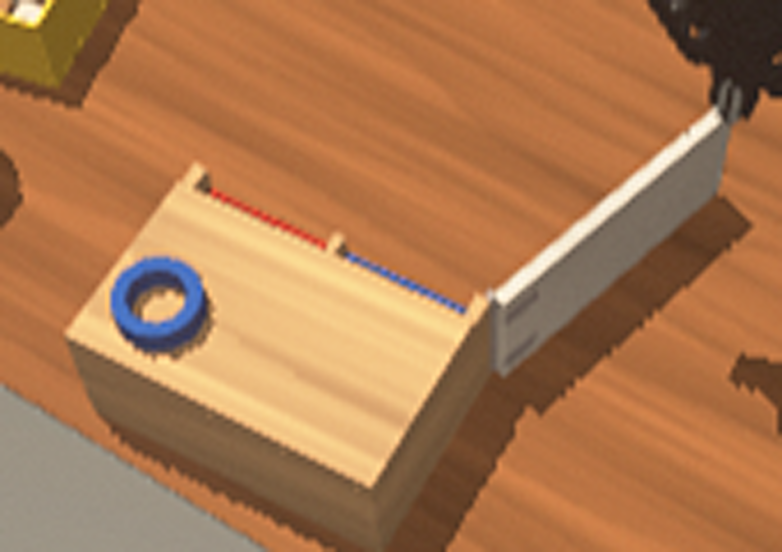

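View pics/c3.png

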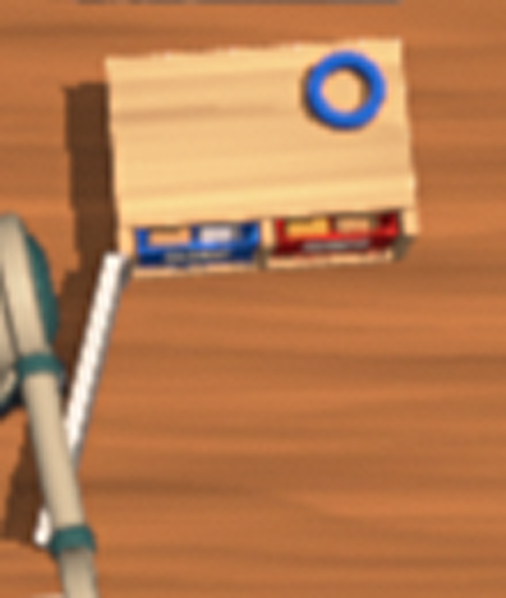

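Both bins are fully in: in the scene crop, red's and blue's front edges line up just behind the sides, from (205,190) to (465,310). The door is untouched, from (495,295) to (725,110). Now I'll descend outside the door and work out the arc.

```bash
python3 -m handwheel '[{"translation":[0,0,0.025],"angular":[0,0,0],"hand":1},{"translation":[0,0,0.03],"angular":[0,0,0],"hand":1},{"translation":[0,0,0.03],"angular":[0,0,0],"hand":1},{"translation":[0,0,0.03],"angular":[0,0,0],"hand":1},{"translation":[0,0,0.03],"angular":[0,0,0],"hand":1},{"translation":[0,0,0.02],"angular":[0,0,0],"hand":1},{"translation":[0,0,0.01],"angular":[0,0,0],"hand":1},{"translation":[0,0,0],"angular":[0,0,0],"hand":1}]' >/dev/null
python3 - <<'E'
from h import *;st()
p=np.array([-206.4,216.6])
for a in [1.85,1.7,1.55,1.4,1.25,1.1,.95,.8,.65,.5,.35,.25,.15,.05,0]:
    n=np.array([-np.cos(a),np.sin(a)]); d=np.array([-np.sin(a),-np.cos(a)])
    f=12+13*abs(n[0])+16*abs(n[1])
    q=np.array([-80.5,114])+150*d+f*n
    print(a,q.round(),"tool dx,dy",(q-p).round(1)*[1,-1]); p=q
E
```

```text
t 9.72 cab mm [-207.3  213.8   53.6] yaw -0.16 F [-1.1 -0.5 -0.3] w 0.00011518250867658016
1.85 [-216.  185.] tool dx,dy [-9.8 31.5]
1.7 [-225.  163.] tool dx,dy [-9.3 22.5]
1.55 [-231.  139.] tool dx,dy [-5.6 23.5]
1.4 [-233.  118.] tool dx,dy [-2.4 21.1]
1.25 [-233.   96.] tool dx,dy [ 0.7 21.7]
1.1 [-229.   75.] tool dx,dy [ 3.9 21.8]
0.95 [-221.   53.] tool dx,dy [ 7.3 21.4]
0.8 [-211.   33.] tool dx,dy [10.7 20.4]
0.65 [-197.   14.] tool dx,dy [14.  18.9]
0.5 [-180.   -3.] tool dx,dy [17.1 16.7]
0.35 [-160.  -17.] tool dx,dy [19.9 14. ]
0.25 [-145.  -24.] tool dx,dy [14.6  7.5]
0.15 [-130.  -30.] tool dx,dy [15.4  6. ]
0.05 [-114.  -35.] tool dx,dy [16.1  4.3]
0 [-106.  -36.] tool dx,dy [8.2 1.5]
```

```bash
python3 -m handwheel '[{"translation":[-0.004,0.01,0],"angular":[0,0,0],"hand":1},{"translation":[-0.003,0.01,0],"angular":[0,0,0],"hand":1},{"translation":[-0.003,0.008,0],"angular":[0,0,0],"hand":1},{"translation":[-0.003,0.007,0],"angular":[0,0,0],"hand":1},{"translation":[-0.003,0.008,0],"angular":[0,0,0],"hand":1},{"translation":[-0.003,0.008,0],"angular":[0,0,0],"hand":1},{"translation":[-0.002,0.008,0],"angular":[0,0,0],"hand":1},{"translation":[-0.002,0.008,0],"angular":[0,0,0],"hand":1},{"translation":[-0.002,0.008,0],"angular":[0,0,0],"hand":1},{"translation":[-0.001,0.01,0],"angular":[0,0,0],"hand":1}]' >/dev/null
python3 -c "from h import *;st()"
python3 -m handwheel '[{"translation":[-0.001,0.01,0],"angular":[0,0,0],"hand":1},{"translation":[0,0.011,0],"angular":[0,0,0],"hand":1},{"translation":[0.001,0.01,0],"angular":[0,0,0],"hand":1},{"translation":[0.002,0.011,0],"angular":[0,0,0],"hand":1},{"translation":[0.002,0.011,0],"angular":[0,0,0],"hand":1},{"translation":[0.0035,0.011,0],"angular":[0,0,0],"hand":1},{"translation":[0.0035,0.01,0],"angular":[0,0,0],"hand":1},{"translation":[0.005,0.01,0],"angular":[0,0,0],"hand":1},{"translation":[0.005,0.01,0],"angular":[0,0,0],"hand":1}]' >/dev/null
python3 - <<'E'
from h import *;st()
import cv2
i=manip.get_image("scene")[...,::-1]
c=i[130:250,150:320]; cv2.imwrite("pics/s4.png",cv2.resize(c,None,fx=4.6,fy=4.6,interpolation=cv2.INTER_CUBIC))
E
```

```text
t 10.55 cab mm [-232.6  129.8   56.3] yaw -0.02 F [0.5 1.4 0.1] w -0.0003854878340636964
t 11.3 cab mm [-210.8   35.3   56.3] yaw -0.05 F [ 0.3  0.5 -0.6] w -0.00016089147601566382
```

View pics/s4.png

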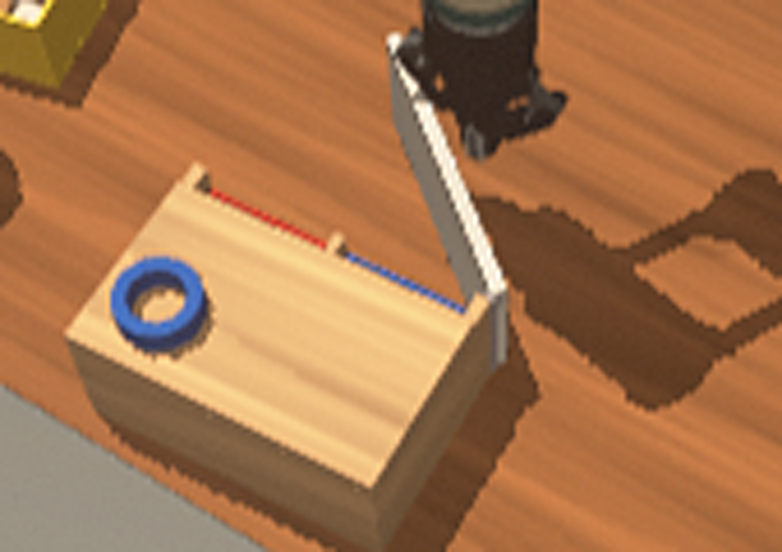

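The door is about half shut, from (500,290) to (395,45), and follows the fingers with low force. I'll keep going and slow down towards the end.

```bash
python3 -m handwheel '[{"translation":[0.007,0.01,0],"angular":[0,0,0],"hand":1},{"translation":[0.007,0.009,0],"angular":[0,0,0],"hand":1},{"translation":[0.008,0.009,0],"angular":[0,0,0],"hand":1},{"translation":[0.009,0.008,0],"angular":[0,0,0],"hand":1},{"translation":[0.007,0.005,0],"angular":[0,0,0],"hand":1},{"translation":[0.007,0.005,0],"angular":[0,0,0],"hand":1},{"translation":[0.006,0.004,0],"angular":[0,0,0],"hand":1},{"translation":[0.005,0.003,0],"angular":[0,0,0],"hand":1},{"translation":[0.005,0.003,0],"angular":[0,0,0],"hand":1},{"translation":[0.005,0.002,0],"angular":[0,0,0],"hand":1}]' >/dev/null
python3 -c "from h import *;st()"
python3 -m handwheel '[{"translation":[0.005,0.002,0],"angular":[0,0,0],"hand":1},{"translation":[0.005,0.002,0],"angular":[0,0,0],"hand":1},{"translation":[0.004,0.001,0],"angular":[0,0,0],"hand":1},{"translation":[0.004,0.001,0],"angular":[0,0,0],"hand":1},{"translation":[0.004,0.001,0],"angular":[0,0,0],"hand":1},{"translation":[0.003,0.001,0],"angular":[0,0,0],"hand":1},{"translation":[0.003,0,0],"angular":[0,0,0],"hand":1}]' >/dev/null
python3 -c "from h import *;st()"
```

```text
t 12.18 cab mm [-145.   -21.7   56.2] yaw -0.03 F [-0.2 -0.2  0.2] w -4.626438262313155e-05
t 12.77 cab mm [-117.   -29.8   56.3] yaw -0.03 F [-0.4  0.1 -0.3] w -6.440026976748494e-05
```

```bash
for k in 1 2 3 4 5; do python3 -m handwheel '[{"translation":[0.0015,0,0],"angular":[0,0,0],"hand":1},{"translation":[0.0015,0,0],"angular":[0,0,0],"hand":1}]' >/dev/null
python3 -c "from h import *;st()"; done
```

```text
t 12.93 cab mm [-114.1  -29.7   56.3] yaw -0.03 F [-0.3  0.1 -0.6] w -6.786070765742049e-05
t 13.1 cab mm [-111.3  -29.6   56.3] yaw -0.04 F [ 0.  -0.2  1.4] w -0.0003730547728303477
t 13.27 cab mm [-108.3  -29.6   56.3] yaw -0.03 F [-0.3 -0.1  0.3] w -0.00013818487388300105
t 13.43 cab mm [-107.9  -29.2   55.9] yaw 0.02 F [-7.8 -1.7  3.6] w -0.00024329482630350136
t 13.6 cab mm [-108.1  -28.7   55.3] yaw 0.08 F [-13.9  -1.2   5.6] w -0.00014862150564688207
```

```bash
python3 -m handwheel '[{"translation":[0,0,0],"angular":[0,0,0],"hand":1},{"translation":[0,0,0],"angular":[0,0,0],"hand":1},{"translation":[-0.003,0,0],"angular":[0,0,0],"hand":1},{"translation":[-0.01,0,0],"angular":[0,0,0],"hand":1},{"translation":[-0.025,0,0],"angular":[0,0,0],"hand":1},{"translation":[-0.03,0,0],"angular":[0,0,0],"hand":1},{"translation":[-0.03,0,0],"angular":[0,0,0],"hand":1},{"translation":[-0.02,0,-0.02],"angular":[0,0,0],"hand":1},{"translation":[0,0,-0.03],"angular":[0,0,0],"hand":1},{"translation":[0,0,0],"angular":[0,0,0],"hand":1}]' >/dev/null
python3 - <<'E'
from h import *;st()
import cv2
i=manip.get_image("top")[...,::-1]
c=i[112:242,222:332]; a=cv2.resize(c,None,fx=3.5,fy=3.5,interpolation=cv2.INTER_CUBIC)
i=manip.get_image("scene")[...,::-1]
c=i[125:255,185:300]; b=cv2.resize(c,None,fx=3.5,fy=3.5,interpolation=cv2.INTER_CUBIC)
cv2.imwrite("pics/f.png",cv2.hconcat([a,b]))
E
```

```text
t 14.43 cab mm [-218.3  -30.7  110.5] yaw -0.09 F [1.1 0.4 0.4] w 0.00012146855905916347
```

View pics/f.png

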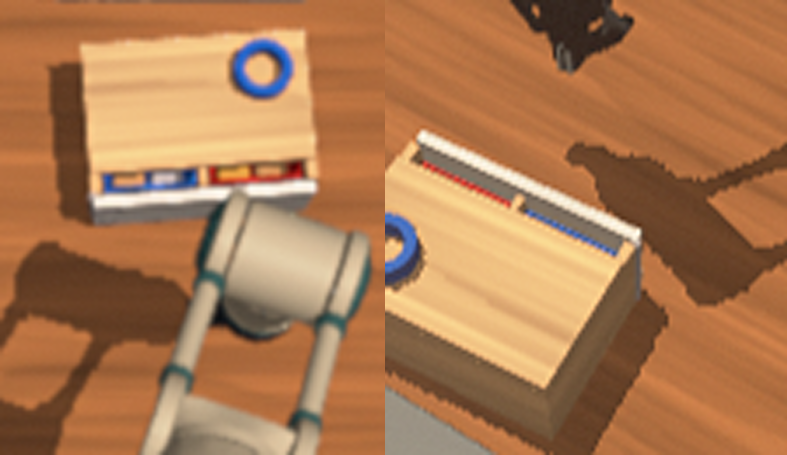

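The door lies flat along the front: (92,202)–(316,187) in the left picture and (420,137)–(640,235) in the right. Both bins are behind it, the tape roll is in place and the robot is clear, so I'm handing in.

```bash
python3 -c "from rig import manip;print(manip.sign_off())"
```

```text
the job is handed in; nothing more can be done
None
```

The red and blue bins are pushed fully into their bays, the white door was then shut over them, and the job is handed in at about 14.5 s on the robot's clock.

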